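Refit the shut-off gate of a nut dispenser

ROBOT

A 6-joint arm with a two-finger parallel gripper is mounted at the origin on the work surface. World frame = base frame: x ahead of the robot, y to its left, z up, the work surface at z = 0. Lengths are in m, angles in rad, forces in N, time in s.
With the tool pointing down it reaches from about 0.3 to 0.875 m from the base axis. Payload 6.4 kg.
Tool frame: the origin (TCP) lies at the very end of the fingers, on their centre line; the grasp point (between the pads) lies 19 mm behind it; z points along the fingers, y is the line along which they close (so a half turn about z gives the same grasp; the last joint's range is limited). The gripper opens to 85 mm and grips with 20 to 120 N. Pads are 22 mm wide; open, the fingers measure 114 mm over their backs; the gripper's body (76 mm by 85 mm) begins 54 mm behind the grasp point. The pads swing forward as they close: fully open they stand 13 mm farther back than shut.
Start: joints at [1.128, 0.181, 1.607, -0, 1.354, -0.206], TCP at [0.135, 0.559, 0.231] pointing down, gripper open.
Joint ranges: [-2.99, 2.99], [-0.89, 2.07], [0.3, 2.58], [-1.14, 4.28], [0, 2.63], [-3.12, 3.12]. Speed limits (rad/s): [2.57, 2.57, 3.01, 3.14, 3.14, 3.14].

INTERFACE

Orientations are given as a unit quaternion [w, x, y, z].
In Python, from bench import ctrl, camera, calibration, order, outline_of gives the robot as it stands.
- The arm moves only by the tool move_arm, never from a script. Its argument "series" is a list that holds one entry, the list of rows, each a list of 5 numbers: the opening, from 0 (shut) to 1 (fully open), then the shift along the tool's x, y, z in mm, then the turn about the tool's z in rad. A call has exactly 10 rows; each row is the pose to reach, as a shift and turn from the pose commanded when the call began, along the tool's axes at that moment; what a row does not reach only later rows make up. A row lasts 1/12 s, in which the tool goes at most 41.7 mm and 7.16 degrees, less where a joint would pass 70% of its speed; a pose out of reach is approached as far as the arm can. A call with a gripper value outside its range is refused whole. The fingers move at their own pace and stop on an object; the grip force is fixed at half the most. Time passes only in rows, so rows that repeat a pose let the fingers close, or fill a call up. It gives the time, the measured TCP pose, the force, the opening and the grip force at its end, in the units of the state.
- ctrl.get_obs(): the state, without advancing time (a new reading comes with each control period).
- camera(name): name is "side" or "top" or "wrist"; returns (picture, depth): 420x560x3 uint8, blue, green, red; 420x560 float32, m along the optical axis (not along the pixel's ray), 0 where there is no reading.
- calibration(name): a dict with "intrinsics" (3x3 intrinsics, pixels), "k1" (the pictures are not rectified: a ray, as slopes to the right and down, at radius r is drawn at 1 + k1 r^2 times it, then the intrinsics apply), "rvec" (rotation vector, rad) and "tvec" (3), from world to camera coordinates, as OpenCV has them. Camera axes: x right, y down, z forward; pixel columns grow to the right and rows downward; lengths in m; the calibration is good to about 2 mm. A picture is of the moment at which its call begins: read the wrist's pose just before it. calibration takes no time and is no camera call; for the wrist camera it gives the pose at the moment of the call.
- order.hand_in(): hands the job in; it is judged then, once.
Trained networks look in the newest picture that a camera, given by its name, has taken for a name from the list of things; names that differ only in an ending like _2 or _b are one class to them, and where a whole thing is asked for, a point or a joint stands for the part that bears it (a point fixed in the world has none). Each returns a list of dicts, best first, with "conf" (0 to 1); they miss things now and then, are a little off and sometimes report something else, mostly with a low value. They report only what shows in the picture. A call takes as long as a camera call. They do not tell look-alikes from the thing itself.
- outline_of(target, camera): "region" (420x560 bool, what is visible of it) and "bbox" ([centre column, centre row, width, height] in pixels, round what is visible of it).
The state is a dict: "time_s": time; "q": joint angles; "dq": joint speeds; "joint_efforts": joint torques, N m; "eef_pos": TCP position; "eef_rot": TCP orientation; "wrist_force": force on the tool from outside, world axes, zero at the start; "torque": the same for the moment, N m; "opening": opening from 0.0 (shut) to 1.0 (fully open); "grasp_force": force on a finger pad.
Only numpy, scipy, OpenCV 4.12 (cv2) and the standard library are available. Lean on these libraries where they do the work, as an engineer would, in place of code of your own. Each camera call takes 0.05 s, during which the arm holds its last target. There are 200 camera calls.

TASK

Take the washed orange shut-off gate from the blue mat by its upright tab and slide it, nose first, into the empty slot at the front of the orange-trimmed nut dispenser, past the sprung wiper, until you feel it come up against the hidden end stop. Seat it snug against the stop with a gentle push of about 10 newtons (never push harder than 20), then let go and leave it there. Do not disturb the other things on the stall.

Things in the scene. Friction and masses are not known exactly. Their poses are not given: they have to be found in the camera images.
- gate_grip (a point): centre of the upright tab of the loose orange plastic shut-off gate (about 0.13 kg), which starts flat on the blue mat, tab up. Tab: 30 (x) x 14 (y) x 55 mm high; grip it across its 14 mm, fingers pointing down. Axes are the gate's: +x towards its nose, z up. The tab's foot (top of the plate) is 27.5 mm below this point, the plate's underside 33.5 mm below.
- gate_nose (a point): middle of the gate's rounded nose (leading) edge, 120 mm ahead (+x) of the tab's centre, 3 mm above the plate's underside; axes as the gate's. The plate is 150 long (x) x 60 wide (y) x 6 mm thick; its rear edge is 30 mm behind the tab's centre.
- dispenser: fixed nut dispenser, orange trim, clear hopper of pale nuts, slot empty. Origin on the counter right below the slot's mouth; +x points level into the slot, z up. The slot's housing is 101 mm high and 92 mm wide; the hopper on it starts 30 mm behind the mouth and is 235 mm high. A gate that is let go in the slot stays where it is.
- slot_mouth (a point): centre of the empty slot's mouth on its floor, 80 mm above the counter; +x into the slot. Slot 63 mm wide, 9 mm high. The floor runs 55 mm out in front (x -55 to 0) as an apron whose side rails, 8 mm high, flare from 63 mm apart at the mouth to 87 mm at its front edge; a lip slopes up from the roof, 12 mm ahead of the mouth.
- wiper_line (a point): where the hidden sprung rubber wiper hangs from the slot's roof, 15 mm behind the mouth (9 mm above the slot's floor). It resists by a few newtons as the nose goes under it, then drags on the gate with 0 to 3 N. Beyond it the hidden rigid end stop is adjustable: 40 to 80 mm behind the mouth. Only the rise in resistance tells where.
- end_pad (a joint): travel in m of a small light sprung pad standing 4 mm proud of the hidden end stop: 0 when free, about 0.004 with the gate fully home on the rigid stop behind it; it pushes back with under 1 N, and the wiper holds the gate against it. Hidden inside the dispenser; tells contact only, not where the stop is.
- dispenser2: the other dispenser, green trim and reddish nuts, same size and axes, with a white gate already in it: leave alone
- mat: blue draining mat 220 x 160 x 6 mm on which the gate lies at the start; origin at the centre of its underside
- bowl_low: low green bowl of dried fruit, 150 mm across and about 55 mm high, on the opposite side from the mat; fixed, origin at the centre of its underside
- jar: closed glass jar, 70 mm across, 100 mm high, loose; origin at the centre of its underside: leave alone
- cup: steel cup, 70 mm across, 80 mm high, loose; origin at the centre of its underside: leave alone
- brush: loose hand brush lying on the counter: leave alone
- tub: clear open plastic tub 120 x 90 x 60 mm, loose; origin at the centre of its underside: leave alone
There are look-alikes about, which are no part of the job. Of the things shaped like the part that bears gate_grip, the orange one is meant.

How it is judged:
By the outcome, as a careful person would: the job done as asked, in the order asked, and still so for the second after the job is handed in, with the robot touching nothing.
It also fails if it takes over 51 s, if anything falls off the work surface, if the arm or the gripper's body presses on something with over 40 N, if the wrist force passes 120 N, or if a joint passes its speed limit or range.

## Working session

There is one attempt and no reset: what is moved stays moved. The work goes in short steps, Python scripts to look and compute and a tool call to move; the robot and the scene stay as the last step left them, time stands still between calls to the robot, and variables do not carry over. Pictures are saved under pics/ and viewed, at most 10 in all, crops included, and the job is handed in when it is done.

Besides the shell and the picture viewer there is one more tool, called after "Request:" in YAML: its name, and indented under it one key for each argument. move_arm: Moves the arm, as the interface text tells. Its arguments: {"type":"object","properties":{"series":{"type":"array","items":{"type":"array","items":{"type":"array","items":{"type":"number"}}}}},"required":["series"]}

```bash
mkdir -p pics
cat > h.py <<'E'
import numpy as np,cv2
from bench import ctrl,camera,calibration,order,outline_of
def cal(n):
    c=calibration(n);R=cv2.Rodrigues(np.array(c["rvec"],float))[0]
    return np.array(c["intrinsics"],float),float(c["k1"]),R,np.array(c["tvec"],float).ravel()
def rays(C,uv):
    K,k1,R,t=C
    d=np.array([k1,0,0,0,0],float)
    return cv2.undistortPoints(np.array(uv,float).reshape(-1,1,2),K,d).reshape(-1,2)
def pts(C,uv,z):
    K,k1,R,t=C
    n=rays(C,uv);P=np.c_[n,np.ones(len(n))]*np.array(z).reshape(-1,1)
    return (P-t)@R
def cloud(C,dep,mask):
    v,u=np.nonzero(mask&(dep>0));return pts(C,np.c_[u,v],dep[v,u]),np.c_[u,v]
def onplane(C,uv,h):
    K,k1,R,t=C
    n=rays(C,uv);d=np.c_[n,np.ones(len(n))]@R;o=-R.T@t
    return o+d*((h-o[2])/d[:,2])[:,None]
E
python3 - <<'E'
from h import *
o=ctrl.get_obs();print({k:np.round(v,3).tolist() for k,v in o.items()})
for n in("top","side"):
    im,d=camera(n);np.savez(f"{n}.npz",im=im,d=d);C=cal(n);cv2.imwrite(f"pics/{n}0.png",im)
    print(n,"cam pos",-C[2].T@C[3])
    for t in ["gate_grip","dispenser","mat","bowl_low","jar","cup","brush","tub"]:
        for r in outline_of(t,n):
            P,_=cloud(C,d,r["region"]);
            print(t,round(r["conf"],2),np.round(r["bbox"]),np.round(np.median(P,0),3) if len(P) else None, np.round(np.percentile(P,[2,98],axis=0),3).tolist() if len(P) else None)
E
```

```text
{'time_s': 0.0, 'q': [1.128, 0.182, 1.608, -0.0, 1.354, -0.206], 'dq': [-0.002, -0.001, 0.001, -0.001, -0.0, 0.001], 'joint_efforts': [-0.0, -44.489, -35.132, -0.0, 0.009, -0.0], 'eef_pos': [0.135, 0.558, 0.23], 'eef_rot': [-0.0, 0.118, 0.993, -0.001], 'wrist_force': [-0.011, -0.434, 0.149], 'torque': [0.005, 0.061, -0.023], 'grasp_force': 0.0, 'opening': 0.997}
top cam pos [ 0.30353941 -0.00354564  1.40631199]
gate_grip 0.89 [391. 192.  36.  53.] [ 0.5   -0.344  0.013] [[0.432, -0.385, 0.006], [0.57, -0.302, 0.067]]
gate_grip 0.86 [300. 225.  52.  60.] [ 0.405 -0.093  0.007] [[0.339, -0.151, -0.001], [0.474, -0.038, 0.062]]
gate_grip 0.8 [221. 255.  55.  49.] [0.326 0.124 0.006] [[0.272, 0.061, -0.001], [0.381, 0.19, 0.062]]
dispenser 0.81 [299. 115.  64. 118.] [ 0.682 -0.087  0.187] [[0.557, -0.152, 0.003], [0.798, -0.019, 0.236]]
dispenser 0.63 [217. 117.  67. 123.] [0.672 0.125 0.188] [[0.563, 0.062, 0.002], [0.792, 0.189, 0.236]]
mat 0.57 [390. 198.  65.  82.] [ 0.467 -0.339  0.007] [[0.375, -0.424, -0.0], [0.587, -0.263, 0.013]]
bowl_low 0.76 [149. 182.  54.  56.] [0.529 0.312 
[... 942 characters left out ...]
[337. 164.  92.  95.] [0.671 0.094 0.155] [[0.565, 0.058, 0.002], [0.789, 0.189, 0.235]]
dispenser 0.72 [316. 139.  15.  36.] [0.688 0.374 0.017] [[0.671, 0.284, -0.001], [0.712, 0.451, 0.023]]
mat 0.72 [314. 328.  97.  76.] [ 0.461 -0.364  0.006] [[0.373, -0.428, 0.002], [0.587, -0.268, 0.011]]
bowl_low 0.65 [278. 151.  45.  27.] [0.527 0.299 0.043] [[0.464, 0.244, 0.007], [0.598, 0.372, 0.055]]
jar 0.76 [207. 151.  17.  32.] [0.286 0.325 0.07 ] [[0.255, 0.313, 0.004], [0.318, 0.374, 0.102]]
brush 0.53 [316. 139.  13.  32.] [0.688 0.379 0.017] [[0.671, 0.29, -0.001], [0.711, 0.448, 0.023]]
tub 0.74 [387. 306.  58.  52.] [ 0.682 -0.337  0.02 ] [[0.614, -0.395, 0.002], [0.739, -0.293, 0.063]]
```

Run:
```python
import cv2,numpy as np
t=np.load("top.npz")["im"]
a=cv2.resize(t[50:300,110:450],(800,588),interpolation=cv2.INTER_CUBIC)
cv2.imwrite("pics/a.png",a)
s=np.load("side.npz")["im"]
cv2.imwrite("pics/b.png",cv2.resize(s[110:380,190:460],(600,600),interpolation=cv2.INTER_CUBIC))
```

```text
(no output)
```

View pics/a.png

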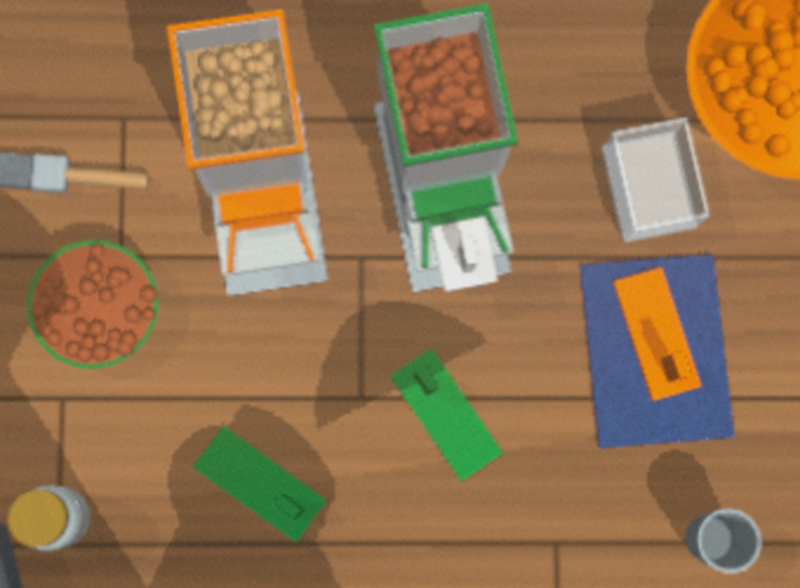

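View pics/b.png

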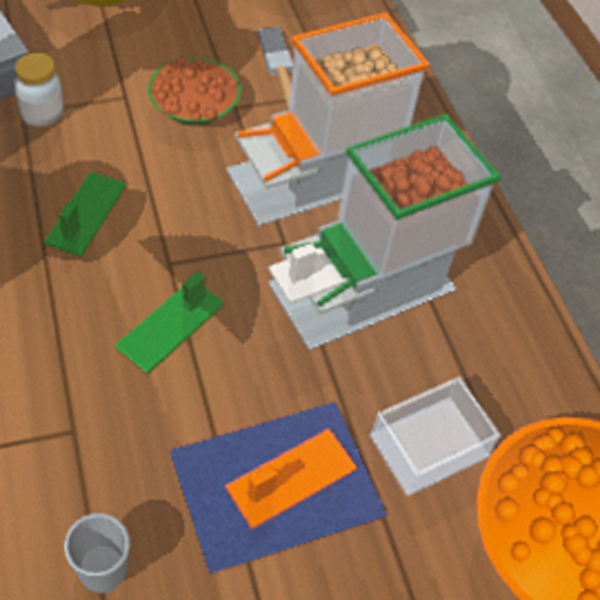

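The gate-shaped candidates in the enlarged top crop are the orange one on the blue mat at (658,335), a green one at (447,415) and a green one at (260,485). The orange one on the mat is the one meant. Its tab is at about (673,365), so the nose points up-left in the picture. The orange-trimmed dispenser with the empty slot is at about (250,150). The green-trimmed one, with a white gate in it, stays untouched.

```bash
cat >> h.py <<'E'
def orange(im):
    h=cv2.cvtColor(im,cv2.COLOR_BGR2HSV);return (h[...,0]>5)&(h[...,0]<20)&(h[...,1]>190)&(h[...,2]>90)
def rect(P):
    r=cv2.minAreaRect((P[:,:2]*1000).astype(np.float32));return np.round(r[0],1),np.round(r[1],1),round(r[2],1)
E
python3 - <<'E'
from h import *
for n in("top","side"):
    f=np.load(n+".npz");im,d=f["im"],f["d"];C=cal(n);m=orange(im)
    P,uv=cloud(C,d,m)
    g=P[(abs(P[:,0]-.5)<.1)&(abs(P[:,1]+.344)<.07)]
    pl=g[g[:,2]<.02];tb=g[g[:,2]>.04]
    print(n,"plate",rect(pl),np.median(pl[:,2]),"tab",len(tb),np.median(tb,0) if len(tb) else 0)
    q=P[(abs(P[:,0]-.68)<.15)&(abs(P[:,1]-.125)<.09)]
    rim=q[q[:,2]>.22];print("rim",rect(rim),np.median(rim[:,2]))
    lo=q[q[:,2]<.13];print("rail/lip",np.percentile(lo,[1,50,99],axis=0).round(4).tolist())
    A,_=cloud(C,d,np.ones(d.shape,bool))
    A=A[(abs(A[:,0]-.68)<.16)&(abs(A[:,1]-.125)<.1)]
    for a,b in((.075,.084),(.084,.093),(.093,.12),(.225,.245)):
        s=A[(A[:,2]>a)&(A[:,2]<b)]
        if len(s)>5:print(a,len(s),rect(s),np.percentile(s,[1,99],axis=0).round(3).tolist())
E
```

```text
top plate (array([ 501.7, -343.1]), array([146.9,  59. ]), 16.7) 0.012278463305538964 tab 84 [ 0.45702422 -0.35479756  0.0652395 ]
rim (array([719.6, 131.5]), array([151.2, 117.3]), 8.3) 0.2343426260632477
rail/lip [[0.5919, 0.074, 0.0863], [0.6304, 0.1179, 0.1003], [0.6539, 0.1599, 0.1061]]
0.075 622 (array([604.3, 113.8]), array([ 78. , 109.6]), 9.1) [[0.562, 0.057, 0.075], [0.638, 0.168, 0.084]]
0.084 178 (array([603.1, 113.3]), array([ 72.2, 106.5]), 11.1) [[0.561, 0.059, 0.084], [0.629, 0.168, 0.093]]
0.093 654 (array([682.1, 122.9]), array([220.6, 110.5]), 3.6) [[0.607, 0.068, 0.093], [0.66, 0.171, 0.118]]
0.225 770 (array([719.5, 131.6]), array([150.9, 117.8]), 8.9) [[0.639, 0.066, 0.225], [0.799, 0.197, 0.239]]
side plate (array([ 499.3, -346.7]), array([148.4,  59.6]), 16.9) 0.012579070847794391 tab 113 [ 0.45574248 -0.36243461  0.06575065]
rim (array([719.6, 130.1]), array([151.5, 125.6]), 9.0) 0.23338277692182208
rail/lip [[0.5667, 0.0607, 0.0833], [0.6252, 0.1132, 0.1002], [0.6504, 0.1555, 0.1053]]
0.075 407 (array([629.1, 116.2]), array([131.4, 116.6]), 9.0) [[0.562, 0.052, 0.075], [0.698, 0.163, 0.084]]
0.084 142 (array([630. , 113.2]), array([127.1, 106.9]), 9.5) [[0.561, 0.058, 0.084], [0.697, 0.162, 0.093]]
0.093 471 (array([682.9,  90.6]), array([106.9, 196.4]), 57.9) [[0.608, 0.063, 0.094], [0.774, 0.171, 0.12]]
0.225 517 (array([719.7, 129.7]), array([151.7, 126.2]), 9.2) [[0.639, 0.059, 0.225], [0.798, 0.197, 0.237]]
```

```bash
cat >> h.py <<'E'
from scipy.spatial.transform import Rotation as Rn
def tool():
    o=ctrl.get_obs();q=np.array(o["eef_rot"]);return np.array(o["eef_pos"]),Rn.from_quat(q[[1,2,3,0]]).as_matrix(),o
def delta(p,yaw):  # tool x at world angle yaw (deg), target TCP p in m
    P,R,o=tool();s=R.T@(np.array(p)-P)*1000
    a=np.degrees(np.arctan2(R[1,0],R[0,0]));w=(yaw-a+180)%360-180
    print("shift",s.round(1),"turn",round(-np.radians(w),4),"tcp",P.round(4),"ang",round(a,2),"tilt",R[:,2].round(4),"t",o["time_s"],"F",np.round(o["wrist_force"],2),"op",o["opening"],"gf",o["grasp_force"])
E
python3 - <<'E'
from h import *
K,k1,R,t=cal("wrist");P,Rt,o=tool()
print("cam in tool",Rt.T@(-R.T@t-P),"fwd in tool",Rt.T@R[2],"right",Rt.T@R[0],K)
delta([.40,.10,.23],60);delta([.457,-.358,.12],16.8)
E
```

```text
cam in tool [ 0.08199007  0.00032563 -0.14183974] fwd in tool [-3.18882702e-01  9.81029490e-05  9.47794183e-01] right [8.99139237e-04 9.99999576e-01 1.99006330e-04] [[359.84446396   0.         284.8995585 ]
 [  0.         359.84446396 209.46766983]
 [  0.           0.           1.        ]]
shift [-365.4 -384.     1.3] turn 1.8576 tcp [0.1349 0.559  0.2313] ang 166.43 tilt [ 0.  0. -1.] t 0.9 F [0.05 0.04 0.07] op 0.997794016891317 gf 0.0
shift [-528.2 -815.8  111.3] turn 2.6116 tcp [0.1349 0.559  0.2313] ang 166.43 tilt [ 0.  0. -1.] t 0.9 F [0.05 0.04 0.07] op 0.997794016891317 gf 0.0
```

Request:
move_arm:
  series:
    - [[1,-41,-37,0,-0.04],[1,-82,-74,0,-0.08],[1,-123,-111,0,-0.12],[1,-164,-148,0,-0.16],[1,-205,-185,0,-0.2],[1,-246,-222,0,-0.24],[1,-287,-259,0,-0.28],[1,-328,-296,0,-0.32],[1,-369,-333,0,-0.36],[1,-410,-370,0,-0.39]]

```text
time_s: 1.73
eef_pos: [0.3708, 0.2133, 0.2317]
eef_rot: [0.001, -0.078, 0.997, 0.0]
wrist_force: [0.4, 0.7, -0.4]
opening: 0.995
grasp_force: 0.0
```

Run:
```python
from h import *
delta([.45,.10,.23],188.8);delta([.457,-.358,.13],196.8)
```

```text
shift [ -60.7 -124.1    1.7] turn 0.0018 tcp [0.3708 0.2133 0.2317] ang -171.1 tilt [ 1.2e-03  4.0e-04 -1.0e+00] t 1.7333 F [ 0.44  0.69 -0.43] op 0.9951132933580177 gf 0.0
shift [   3.4 -577.7  101.6] turn -0.1379 tcp [0.3708 0.2133 0.2317] ang -171.1 tilt [ 1.2e-03  4.0e-04 -1.0e+00] t 1.7333 F [ 0.44  0.69 -0.43] op 0.9951132933580177 gf 0.0
```

Request:
move_arm:
  series:
    - [[1,-15,-30,0,0],[1,-30,-60,0,0],[1,-45,-90,0,0],[1,-50,-100,0,0],[1,-50,-100,0,0],[1,-50,-100,0,0],[1,-50,-100,0,0],[1,-50,-100,0,0],[1,-50,-100,0,0],[1,-50,-100,0,0]]

```text
time_s: 2.57
eef_pos: [0.4343, 0.1247, 0.2314]
eef_rot: [0.0, -0.077, 0.997, 0.0]
wrist_force: [-0.9, 0.9, 0.7]
opening: 1.003
grasp_force: 0.0
```

Run:
```python
from h import *
delta([.45,.10,.23],188.8);delta([.457,-.358,.13],196.8)
C=cal("wrist");im,d=camera("wrist");np.savez("w1.npz",im=im,d=d,K=C[0],k1=C[1],R=C[2],t=C[3])
cv2.imwrite("pics/w1.png",im)
A,_=cloud(C,d,np.ones(d.shape,bool));P,uv=cloud(C,d,orange(im))
q=P[(abs(P[:,0]-.68)<.15)&(abs(P[:,1]-.125)<.09)]
print(rect(q),np.percentile(q,[1,50,99],axis=0).round(4).tolist())
fl=A[(abs(A[:,2]-.08)<.006)&(abs(A[:,0]-.6)<.06)&(abs(A[:,1]-.11)<.07)];print("floor",len(fl),rect(fl),np.median(fl[:,2]))
```

```text
shift [-11.7 -26.9   1.4] turn 0.0013 tcp [0.4343 0.1247 0.2314] ang -171.13 tilt [ 1.e-04  1.e-04 -1.e+00] t 2.5667 F [-0.85  0.89  0.71] op 1.0032990240736317 gf 0.0
shift [  52.1 -480.5  101.3] turn -0.1383 tcp [0.4343 0.1247 0.2314] ang -171.13 tilt [ 1.e-04  1.e-04 -1.e+00] t 2.5667 F [-0.85  0.89  0.71] op 1.0032990240736317 gf 0.0
(array([615.1, 146.3]), array([ 0.8, 10.5]), 9.8) [[0.6139, 0.1411, 0.0947], [0.6154, 0.1449, 0.0963], [0.6158, 0.1513, 0.0988]]
floor 5297 (array([604.8, 113.9]), array([ 80.9, 110.4]), 8.7) 0.0791620826316383
```

View pics/w1.png

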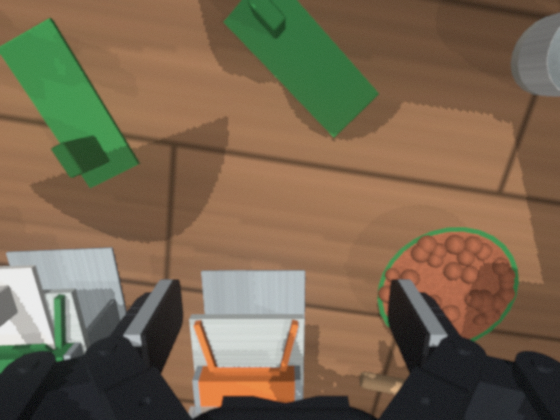

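The wrist picture shows the apron of the orange dispenser, with its front edge at row 317, columns 190 to 304. The rails run from (197,322) to (212,368) and from (296,322) to (284,368), and the orange lip is at rows 368 to 400. I'll measure the rails next.

Run:
```python
from h import *
f=np.load("w1.npz");C=(f["K"],float(f["k1"]),f["R"],f["t"]);im,d=f["im"],f["d"]
h=cv2.cvtColor(im,cv2.COLOR_BGR2HSV);m=(h[...,0]>4)&(h[...,0]<22)&(h[...,1]>170)&(h[...,2]>80)
for r in (325,335,345,355,362):
    c=np.nonzero(m[r,185:310])[0]+185
    L=c[c<248];Rr=c[c>248]
    if len(L) and len(Rr):
        for g in (L,Rr):
            P=onplane(C,[[g.min()-.5,r],[g.max()+.5,r]],.088)
            print(r,g.min(),g.max(),P[:,:2].round(4).tolist(),d[r,g].round(3)[:1],end=" ")
        print()
lip=m.copy();lip[:364]=0;lip[:,:185]=0;lip[:,310:]=0
print(d[330,248],d[380,248],pts(C,[[248,330],[248,362],[248,380],[248,372]],[d[330,248],d[362,248],d[380,248],d[372,248]]).round(4))
# apron front edge: floor points
A,uv=cloud(C,d,np.ones(d.shape,bool))
yaw=np.radians(8.8);e=np.array([np.cos(yaw),np.sin(yaw)]);n=np.array([-e[1],e[0]])
s=A[(abs(A[:,2]-.08)<.004)&(abs(A[:,0]-.6)<.06)&(abs(A[:,1]-.11)<.07)]
u=s[:,:2]@e;v=s[:,:2]@n
# front edge points per v bin -> yaw
b=[(x,u[(abs(v-x)<.002)].min()) for x in np.arange(v.min()+.015,v.max()-.015,.004)]
b=np.array(b);k=np.polyfit(b[:,0],b[:,1],1);print("front u",np.median(b[:,1]),"yaw corr deg",-np.degrees(np.arctan(k[0])))
print("v range",np.percentile(v,[.5,99.5]))
for q in np.linspace(u.min()+.005,u.min()+.05,5):
    w=v[abs(u-q)<.002];print(q.round(4),w.min().round(4),w.max().round(4),((w.min()+w.max())/2).round(4))
```

```text
325 198 198 [[0.5736, 0.0641], [0.5735, 0.065]] [0.339] 325 293 295 [[0.5599, 0.152], [0.5595, 0.1547]] [0.338] 
335 200 202 [[0.5845, 0.0668], [0.5841, 0.0696]] [0.341] 335 290 293 [[0.5714, 0.151], [0.5708, 0.1547]] [0.342] 
345 203 206 [[0.5955, 0.0706], [0.5949, 0.0744]] [0.347] 345 288 290 [[0.5829, 0.1509], [0.5825, 0.1537]] [0.345] 
355 206 210 [[0.6067, 0.0745], [0.6059, 0.0792]] [0.35] 355 285 287 [[0.5949, 0.1499], [0.5944, 0.1527]] [0.35] 
362 209 213 [[0.6145, 0.0781], [0.6138, 0.0829]] [0.351] 362 283 285 [[0.6034, 0.1492], [0.6029, 0.1521]] [0.352] 
0.35019484 0.34360018 [[0.579  0.1114 0.0787]
 [0.6173 0.1162 0.0783]
 [0.6193 0.1185 0.0994]
 [0.6127 0.1174 0.0964]]
front u 0.5750938218115742 yaw corr deg 0.040917036003307365
v range [-0.03433989  0.07478906]
0.5796 -0.0351 0.0749 0.0199
0.5908 -0.0352 0.0741 0.0195
0.6021 -0.0351 0.0743 0.0196
0.6133 -0.0348 0.0745 0.0199
0.6246 -0.0347 0.0746 0.02
```

Request:
move_arm:
  series:
    - [[1,4,-40,0,-0.02],[1,8,-80,0,-0.04],[1,12,-120,0,-0.06],[1,17,-160,0,-0.08],[1,22,-200,5,-0.1],[1,26,-240,10,-0.12],[1,31,-280,20,-0.138],[1,36,-320,30,-0.138],[1,40,-360,40,-0.138],[1,45,-400,50,-0.138]]

```text
time_s: 3.45
eef_pos: [0.4513, -0.2801, 0.181]
eef_rot: [0.0, -0.145, 0.989, -0.0]
wrist_force: [0.5, -0.1, 0.9]
opening: 1.003
grasp_force: 0.0
```

Request:
move_arm:
  series:
    - [[1,-4,-30,15,0],[1,-7,-55,30,0],[1,-9,-70,40,0],[1,-10,-78,48,0],[1,-10,-78,48,0],[1,-10,-78,48,0],[1,-10,-78,48,0],[1,-10,-78,48,0],[1,-10,-78,48,0],[1,-10,-78,48,0]]

```text
time_s: 4.28
eef_pos: [0.4836, -0.3498, 0.1342]
eef_rot: [0.0, -0.145, 0.989, -0.001]
wrist_force: [0.9, 0.0, 0.1]
opening: 1.001
grasp_force: 0.0
```

Run:
```python
from h import *
delta([.457,-.358,.13],196.8)
C=cal("wrist");im,d=camera("wrist");np.savez("w2.npz",im=im,d=d,K=C[0],k1=C[1],R=C[2],t=C[3])
cv2.imwrite("pics/w2.png",im)
h=cv2.cvtColor(im,cv2.COLOR_BGR2HSV);m=(h[...,0]>4)&(h[...,0]<22)&(h[...,1]>170)&(h[...,2]>60)
P,uv=cloud(C,d,m);g=P[(abs(P[:,0]-.5)<.1)&(abs(P[:,1]+.344)<.08)]
pl=g[g[:,2]<.02];tb=g[g[:,2]>.06];print("plate",rect(pl),np.median(pl[:,2]),"tab",rect(tb),len(tb),np.median(tb,0))
```

```text
shift [27.8 -0.2  4.2] turn -0.0013 tcp [ 0.4836 -0.3498  0.1342] ang -163.27 tilt [ 9.e-04 -9.e-04 -1.e+00] t 4.2833 F [0.88 0.01 0.13] op 1.000769227557188 gf 0.0
plate (array([ 500.4, -342.6]), array([145.6,  56.4]), 17.0) 0.011244283804067624 tab (array([ 457.1, -356. ]), array([29.7, 13.8]), 16.4) 987 [ 0.45695534 -0.35606362  0.06602328]
```

View pics/w2.png

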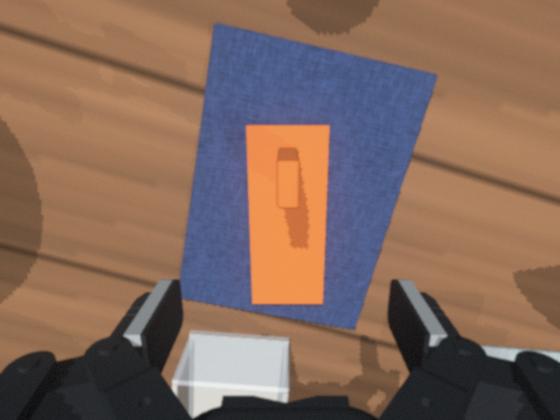

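The picture shows the orange gate with its tab at (288,182), aligned with the fingers. The tub and the rest are clear.

Run:
```python
from h import *
delta([.4571,-.356,.024],196.8)
```

```text
shift [ 27.2   1.9 110. ] turn -0.0015 tcp [ 0.4836 -0.3499  0.1341] ang -163.28 tilt [ 8.e-04 -8.e-04 -1.e+00] t 4.3333 F [ 0.45 -0.21  0.3 ] op 0.9981938861900628 gf 0.0
```

Request:
move_arm:
  series:
    - [[1,10,1,0,0],[1,20,2,5,0],[1,27,2,20,0],[1,27,2,40,0],[1,27,2,60,0],[1,27,2,80,0],[1,27,2,95,0],[1,27,2,104,0],[1,27,2,109,0],[1,27,2,110,0]]

```text
time_s: 5.17
eef_pos: [0.456, -0.3558, 0.0224]
eef_rot: [-0.0, -0.145, 0.989, 0.001]
wrist_force: [0.5, -0.1, -0.2]
opening: 0.998
grasp_force: 0.0
```

Request:
move_arm:
  series:
    - [[0.6,0,0,0,0],[0.4,0,0,0,0],[0.2,0,0,0,0],[0,0,0,0,0],[0,0,0,0,0],[0,0,0,0,0],[0,0,0,0,0],[0,0,0,0,0],[0,0,0,0,0],[0,0,0,0,0]]

```text
time_s: 6.0
eef_pos: [0.4572, -0.3563, 0.0238]
eef_rot: [0.0, -0.145, 0.989, -0.0]
wrist_force: [-0.4, 1.9, 4.9]
opening: 0.152
grasp_force: 59.6
```

Run:
```python
from h import *
delta([.4571,-.356,.024],196.8)
```

```text
shift [ 0.   0.3 -0.2] turn -0.0019 tcp [ 0.4572 -0.3563  0.0238] ang -163.31 tilt [ 6.e-04 -7.e-04 -1.e+00] t 6.0 F [-0.39  1.85  4.88] op 0.15200061698887343 gf 59.57317292690277
```

Request:
move_arm:
  series:
    - [[0,0,0,-10,0],[0,0,0,-30,0],[0,0,0,-60,0],[0,0,0,-90,0],[0,0,0,-120,0],[0,-2,10,-145,0],[0,-6,30,-165,0.02],[0,-14,60,-175,0.04],[0,-22,95,-176,0.06],[0,-30,130,-176,0.08]]

```text
time_s: 6.83
eef_pos: [0.4481, -0.222, 0.2004]
eef_rot: [0.001, -0.104, 0.995, -0.001]
wrist_force: [0.7, 0.3, -0.4]
opening: 0.154
grasp_force: 58.7
```

Request:
move_arm:
  series:
    - [[0,-5,37,0,0.02],[0,-10,74,0,0.04],[0,-15,111,0,0.06],[0,-20,148,0,0.06],[0,-25,185,0,0.06],[0,-30,222,0,0.06],[0,-34,252,0,0.06],[0,-37,275,0,0.06],[0,-38,285,0,0.06],[0,-38,290,0,0.06]]

```text
time_s: 7.67
eef_pos: [0.424, 0.07, 0.1993]
eef_rot: [-0.0, -0.077, 0.997, 0.0]
wrist_force: [-0.5, -0.5, -1.2]
opening: 0.158
grasp_force: 58.7
```

Run:
```python
from h import *
delta([.4267,.0864,.120],188.8)
```

```text
shift [-5.2 15.8 79.3] turn 0.0001 tcp [0.424  0.07   0.1993] ang -171.19 tilt [-5.e-04  0.e+00 -1.e+00] t 7.6667 F [-0.52 -0.49 -1.2 ] op 0.15829273329702198 gf 58.67842733860016
```

Next I'll lower it to just above apron level in front, settle, and look.

Request:
move_arm:
  series:
    - [[0,-1,3,10,0],[0,-2,7,25,0],[0,-3,11,45,0],[0,-4,14,62,0],[0,-5,15.8,74,0],[0,-5,15.8,79,0],[0,-5,15.8,79,0],[0,-5,15.8,79,0],[0,-5,15.8,79,0],[0,-5,15.8,79,0]]

```text
time_s: 8.5
eef_pos: [0.428, 0.0846, 0.1211]
eef_rot: [0.001, -0.075, 0.997, -0.0]
wrist_force: [0.1, 0.1, -1.3]
opening: 0.159
grasp_force: 58.7
```

Run:
```python
from h import *
delta([.4267,.0864,.120],188.8)
for n in("wrist","top","side"):
    C=cal(n);im,d=camera(n);np.savez(n+"3.npz",im=im,d=d,K=C[0],k1=C[1],R=C[2],t=C[3])
    cv2.imwrite(f"pics/{n}3.png",im)
    h=cv2.cvtColor(im,cv2.COLOR_BGR2HSV);m=(h[...,0]>4)&(h[...,0]<22)&(h[...,1]>170)&(h[...,2]>60)
    P,uv=cloud(C,d,m);g=P[(P[:,0]<.562)&(P[:,0]>.35)&(abs(P[:,1]-.1)<.08)]
    pl=g[(g[:,2]<.118)&(g[:,2]>.09)]
    print(n,len(pl),rect(pl),np.median(pl[:,2]))
```

```text
shift [1.  2.  1.1] turn -0.0029 tcp [0.428  0.0846 0.1211] ang -171.37 tilt [ 1.7e-03 -2.0e-04 -1.0e+00] t 8.5 F [ 0.13  0.1  -1.27] op 0.159136119738527 gf 58.681654930114746
wrist 8900 (array([453.8,  88.9]), array([112.1,  59.8]), 9.0) 0.10856928748884895
top 193 (array([473.7,  91.4]), array([150. ,  56.1]), 7.1) 0.10967014881539719
side 649 (array([472.8,  88.8]), array([150.9,  65.2]), 8.1) 0.1097029709991354
```

View pics/wrist3.png

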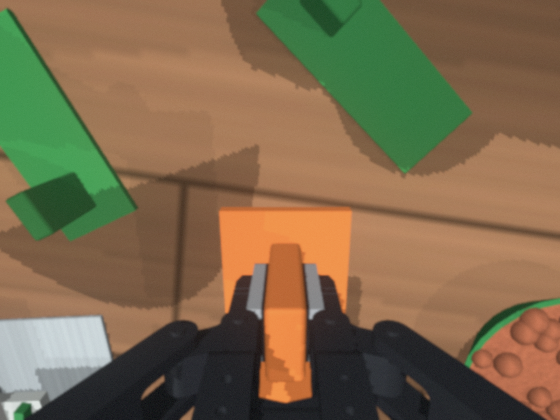

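The gate is held square: the plate is visible behind the tab, centred under the fingers. I'll check its pitch and lateral position relative to the dispenser from the stored pictures.

Run:
```python
from h import *
yaw=np.radians(8.84);e=np.array([np.cos(yaw),np.sin(yaw)]);n=np.array([-e[1],e[0]])
for nm in("wrist","top","side"):
    f=np.load(nm+"3.npz");C=(f["K"],float(f["k1"]),f["R"],f["t"]);im,d=f["im"],f["d"]
    h=cv2.cvtColor(im,cv2.COLOR_BGR2HSV);m=(h[...,0]>4)&(h[...,0]<22)&(h[...,1]>170)&(h[...,2]>60)
    P,uv=cloud(C,d,m);u=P[:,:2]@e;v=P[:,:2]@n
    k=(u>.395)&(u<.57)&(abs(v-.02)<.05)&(P[:,2]>.1)&(P[:,2]<.115)
    a=np.linalg.lstsq(np.c_[u[k]-.437,v[k]-.02,np.ones(k.sum())],P[k,2],rcond=None)[0]
    print(nm,"slope u,v,z@tab",a.round(4))
    for q in np.arange(.40,.57,.012):
        w=v[k&(abs(u-q)<.004)]
        if len(w)>3:print("  ",q.round(3),w.min().round(4),w.max().round(4),((w.min()+w.max())/2).round(4))
    A,_=cloud(C,d,np.ones(d.shape,bool));ua=A[:,:2]@e;va=A[:,:2]@n
    for q in (.585,.597,.609,.618):
        w=va[(abs(ua-q)<.004)&(abs(A[:,2]-.08)<.006)&(abs(va-.02)<.07)]
        if len(w)>3:print("  apron",q,w.min().round(4),w.max().round(4),((w.min()+w.max())/2).round(4))
    rr=k*0
    for q in (.582,.59,.598,.606):
        w=v[(abs(u-q)<.004)&(P[:,2]>.08)&(P[:,2]<.095)&(abs(v-.02)<.06)]
        if len(w)>3:print("  rails",q,w.min().round(4),w.max().round(4),((w.min()+w.max())/2).round(4))
```

```text
wrist slope u,v,z@tab [ 0.0024 -0.0005  0.1085]
   0.412 -0.0117 0.0475 0.0179
   0.424 -0.0119 0.0475 0.0178
   0.436 -0.0115 0.0476 0.018
   0.448 -0.0113 0.0479 0.0183
   0.46 -0.0114 0.0477 0.0181
   0.496 0.0046 0.0309 0.0178
   0.508 0.0038 0.0316 0.0177
   0.52 0.0125 0.024 0.0182
top slope u,v,z@tab [ 0.0023 -0.0152  0.1094]
   0.412 0.0058 0.0477 0.0268
   0.532 -0.0121 0.0009 -0.0056
   0.544 -0.0111 0.0436 0.0163
   0.556 -0.0098 0.0425 0.0164
  apron 0.585 -0.0345 0.0732 0.0193
  apron 0.597 -0.0353 0.0745 0.0196
  apron 0.609 -0.0351 0.0741 0.0195
  apron 0.618 -0.0342 0.0734 0.0196
  rails 0.59 -0.0269 0.0634 0.0182
  rails 0.598 -0.0233 0.0595 0.0181
  rails 0.606 -0.0236 0.0589 0.0177
side slope u,v,z@tab [0.0027 0.0096 0.1095]
   0.412 -0.0153 0.0486 0.0167
   0.424 -0.0157 0.0441 0.0142
   0.436 -0.0143 0.0124 -0.0009
   0.448 -0.0158 0.0102 -0.0028
   0.46 -0.0153 0.0284 0.0065
   0.472 -0.0158 0.0366 0.0104
   0.484 -0.0175 0.0442 0.0133
   0.496 -0.0143 0.044 0.0148
   0.508 -0.015 0.0455 0.0152
   0.52 -0.0174 0.0468 0.0147
   0.532 -0.0145 0.0449 0.0152
   0.544 -0.0153 0.0454 0.015
   0.556 -0.0113 0.0342 0.0115
  apron 0.585 -0.0386 0.0616 0.0115
  apron 0.597 -0.0415 0.0665 0.0125
  apron 0.609 -0.0398 0.0754 0.0178
  apron 0.618 -0.038 0.0742 0.0181
  rails 0.582 -0.0319 0.0649 0.0165
  rails 0.59 -0.0297 0.059 0.0146
  rails 0.598 -0.0285 0.0595 0.0155
  rails 0.606 -0.0271 0.057 0.015
```

Request:
move_arm:
  series:
    - [[0,0,1,8,0],[0,0,2,16,-0.003],[0,-2,2,20,-0.003],[0,-8,2,21,-0.003],[0,-18,2,21,-0.003],[0,-30,2,21,-0.003],[0,-42,2,21,-0.003],[0,-52,2,21,-0.003],[0,-58,2,21,-0.003],[0,-60,2,21,-0.003]]

```text
time_s: 9.48
eef_pos: [0.4876, 0.0961, 0.0994]
eef_rot: [0.0, -0.077, 0.997, -0.0]
wrist_force: [-0.0, 0.1, -1.6]
opening: 0.153
grasp_force: 58.7
```

Run:
```python
from h import *
yaw=np.radians(8.84);e=np.array([np.cos(yaw),np.sin(yaw)]);n=np.array([-e[1],e[0]])
for i in range(1):
    P,R,o=tool();print("u",P[:2]@e,"v",P[:2]@n,"z",P[2],"F",np.round(o["wrist_force"],2),o["time_s"],R[:,2].round(4))
ims=[]
for nm in("top","side"):
    im,d=camera(nm);C=cal(nm)
    c,w=((217,150),45) if nm=="top" else ((300,165),45)
    ims.append(cv2.resize(im[c[1]-w:c[1]+w,c[0]-w:c[0]+w],(400,400),interpolation=cv2.INTER_CUBIC))
    h=cv2.cvtColor(im,cv2.COLOR_BGR2HSV);m=(h[...,0]>4)&(h[...,0]<22)&(h[...,1]>170)&(h[...,2]>60)
    Q,uv=cloud(C,d,m);u=Q[:,:2]@e;v=Q[:,:2]@n
    for q in (.57,.58,.59,.6,.61):
        w=np.sort(v[(abs(u-q)<.004)&(Q[:,2]>.08)&(Q[:,2]<.096)&(abs(v-.02)<.06)]);print(nm,q,(w*1000).round(0).astype(int).tolist())
cv2.imwrite("pics/ins.png",np.hstack(ims))
P,R,o=tool();print("u",P[:2]@e,"v",P[:2]@n,"z",P[2],"F",np.round(o["wrist_force"],2),o["time_s"])
```

```text
u 0.49661709787518676 v 0.02001770146736126 z 0.09938938731304418 F [-0.04  0.08 -1.65] 9.4833 [ 7.e-04 -0.e+00 -1.e+00]
top 0.57 []
top 0.58 []
top 0.59 []
top 0.6 []
top 0.61 [-20]
side 0.57 [-13, -10, -10, -10, -9, -7, -5, -5, -1, 1, 2, 3, 3, 8, 8, 10, 11, 11, 13, 17, 17, 17, 19, 22, 24, 25, 29, 30, 32, 33, 34, 36, 39, 40, 40, 42, 43, 44]
side 0.58 [-33, -32, -31, -28, -26, -13, -12, -8, -8, -6, -5, -2, 0, 2, 5, 7, 7, 9, 11, 12, 13, 17, 19, 20, 21, 23, 23, 25, 26, 31, 32, 33, 35, 39, 39, 40, 44, 46, 57, 59, 61, 61, 62]
side 0.59 [-29, -28, -28, -28, -13, -11, -10, -8, -7, -5, -4, -3, 0, 0, 5, 7, 7, 7, 7, 13, 14, 15, 15, 16, 20, 20, 23, 24, 27, 30, 31, 31, 33, 34, 36, 38, 42, 45, 46, 47, 56, 56, 58, 62, 62]
side 0.6 [-30, -26, -26, -25, -13, -11, -9, -9, -6, -4, -2, 1, 2, 3, 6, 8, 9, 9, 11, 13, 14, 15, 16, 19, 23, 23, 27, 28, 30, 31, 34, 38, 38, 39, 39, 45, 45, 47, 48, 54, 54, 55, 56, 56]
side 0.61 [-27, -25, -24, -22, -20, -13, -12, -11, -11, -10, -8, -7, -6, -1, 0, 0, 1, 6, 8, 9, 10, 13, 13, 17, 22, 25, 26, 27, 28, 31, 34, 35, 38, 42, 42, 44, 46, 48, 49, 53, 53, 54]
u 0.49540119564861645 v 0.02019790409314355 z 0.0991340536868833 F [ 0.02 -0.02 -0.34] 9.5833
```

View pics/ins.png

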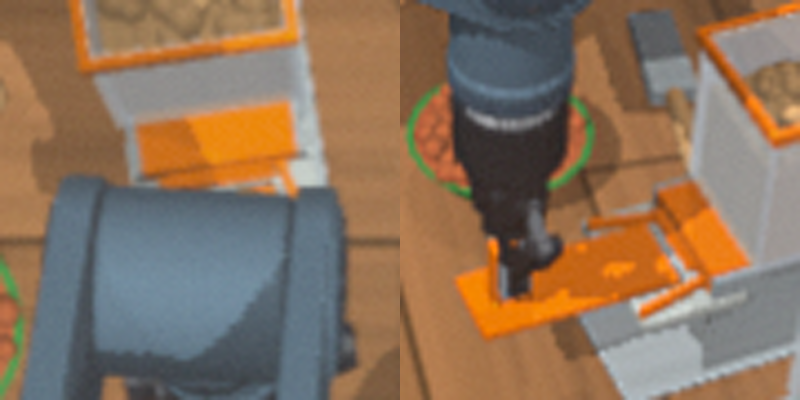

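The right half of the crop (side camera) shows the nose lying between the rails at about (690,262), level and just short of the lip. Next I enter the mouth slowly.

Request:
move_arm:
  series:
    - [[0,-2,0,0,0],[0,-4,0,0,0],[0,-6,0,0,0],[0,-8,0,0,0],[0,-10,0,0,0],[0,-12,0,0,0],[0,-14,0,0,0],[0,-16,0,0,0],[0,-18,0,0,0],[0,-20,0,0,0]]

```text
time_s: 10.42
eef_pos: [0.5062, 0.0991, 0.0993]
eef_rot: [-0.0, -0.077, 0.997, 0.0]
wrist_force: [0.7, 0.1, -1.3]
opening: 0.154
grasp_force: 58.7
```

```bash
cat > st.py <<'E'
from h import *
yaw=np.radians(8.84);e=np.array([np.cos(yaw),np.sin(yaw)]);n=np.array([-e[1],e[0]])
P,R,o=tool();F=np.array(o["wrist_force"]);T=np.array(o["torque"])
print("nose u",(P[:2]@e+.12).round(4),"v",(P[:2]@n).round(4),"z",P[2].round(4),"Fu %.2f Fv %.2f Fz %.2f"%(F[:2]@e,F[:2]@n,F[2]),"T",T.round(2),"t",o["time_s"],"yaw",np.degrees(np.arctan2(-R[1,0],-R[0,0])).round(2))
E
python3 st.py
```

```text
nose u 0.6354 v 0.0202 z 0.0993 Fu 0.74 Fv -0.05 Fz -1.32 T [0.02 0.03 0.01] t 10.4167 yaw 8.83
```

Request:
move_arm:
  series:
    - [[0,-1.2,0,0,0],[0,-2.4,0,0,0],[0,-3.6,0,0,0],[0,-4.8,0,0,0],[0,-6,0,0,0],[0,-7.2,0,0,0],[0,-8.4,0,0,0],[0,-9.6,0,0,0],[0,-10.8,0,0,0],[0,-12,0,0,0]]

```text
time_s: 11.25
eef_pos: [0.5163, 0.1009, 0.0985]
eef_rot: [-0.002, -0.077, 0.997, 0.0]
wrist_force: [-5.6, -1.0, -0.3]
opening: 0.152
grasp_force: 58.8
```

```bash
python3 st.py
```

```text
nose u 0.6457 v 0.0204 z 0.0985 Fu -5.69 Fv -0.10 Fz -0.34 T [-0.22  0.99 -0.02] t 11.25 yaw 8.85
```

Request:
move_arm:
  series:
    - [[0,-1.5,0,0,0],[0,-3,0,0,0],[0,-4.5,0,0,0],[0,-6,0,0,0],[0,-7.5,0,0,0],[0,-9,0,0,0],[0,-10,0,0,0],[0,-10,0,0,0],[0,-10,0,0,0],[0,-10,0,0,0]]

```text
time_s: 12.08
eef_pos: [0.528, 0.1025, 0.0994]
eef_rot: [0.0, -0.077, 0.997, 0.0]
wrist_force: [-0.3, 0.2, -5.1]
opening: 0.154
grasp_force: 58.4
```

```bash
python3 st.py
```

```text
nose u 0.6575 v 0.0202 z 0.0994 Fu -0.28 Fv 0.22 Fz -5.12 T [-0.04  0.51  0.01] t 12.0833 yaw 8.83
```

Request:
move_arm:
  series:
    - [[0,-1,0,0,0],[0,-2,0,0,0],[0,-3,0,0,0],[0,-4,0,0,0],[0,-5,0,0,0],[0,-5.5,0,0,0],[0,-6,0,0,0],[0,-6,0,0,0],[0,-6,0,0,0],[0,-6,0,0,0]]

```text
time_s: 12.92
eef_pos: [0.5338, 0.1034, 0.0993]
eef_rot: [0.0, -0.077, 0.997, 0.0]
wrist_force: [-2.3, -0.2, -4.9]
opening: 0.16
grasp_force: 58.4
```

Request:
move_arm:
  series:
    - [[0,-0.3,0,0,0],[0,-0.6,0,0,0],[0,-0.9,0,0,0],[0,-1.2,0,0,0],[0,-1.5,0,0,0],[0,-1.8,0,0,0],[0,-2,0,0,0],[0,-2,0,0,0],[0,-2,0,0,0],[0,-2,0,0,0]]

```text
time_s: 13.75
eef_pos: [0.5357, 0.1037, 0.0993]
eef_rot: [0.0, -0.077, 0.997, 0.0]
wrist_force: [-2.0, -0.6, -4.2]
opening: 0.156
grasp_force: 58.4
```

```bash
python3 st.py
```

```text
nose u 0.6652 v 0.0202 z 0.0993 Fu -2.02 Fv -0.27 Fz -4.20 T [-0.06  0.64 -0.02] t 13.75 yaw 8.83
```

Request:
move_arm:
  series:
    - [[0,-0.3,0,0,0],[0,-0.6,0,0,0],[0,-0.9,0,0,0],[0,-1.2,0,0,0],[0,-1.5,0,0,0],[0,-1.8,0,0,0],[0,-2,0,0,0],[0,-2,0,0,0],[0,-2,0,0,0],[0,-2,0,0,0]]

```text
time_s: 14.58
eef_pos: [0.5377, 0.104, 0.0993]
eef_rot: [0.0, -0.077, 0.997, -0.0]
wrist_force: [-1.8, 0.1, -4.7]
opening: 0.156
grasp_force: 58.4
```

Request:
move_arm:
  series:
    - [[0,-0.3,0,0,0],[0,-0.6,0,0,0],[0,-0.9,0,0,0],[0,-1.2,0,0,0],[0,-1.5,0,0,0],[0,-1.8,0,0,0],[0,-2,0,0,0],[0,-2,0,0,0],[0,-2,0,0,0],[0,-2,0,0,0]]

```text
time_s: 15.42
eef_pos: [0.5396, 0.1043, 0.0993]
eef_rot: [0.0, -0.077, 0.997, -0.0]
wrist_force: [-2.1, 0.3, -4.3]
opening: 0.155
grasp_force: 58.4
```

Request:
move_arm:
  series:
    - [[0,-0.3,0,0,0],[0,-0.6,0,0,0],[0,-0.9,0,0,0],[0,-1.2,0,0,0],[0,-1.5,0,0,0],[0,-1.8,0,0,0],[0,-2,0,0,0],[0,-2,0,0,0],[0,-2,0,0,0],[0,-2,0,0,0]]

```text
time_s: 16.25
eef_pos: [0.5416, 0.1046, 0.0993]
eef_rot: [0.0, -0.077, 0.997, 0.0]
wrist_force: [-1.5, -0.6, -4.7]
opening: 0.153
grasp_force: 58.4
```

Request:
move_arm:
  series:
    - [[0,-0.3,0,0,0],[0,-0.6,0,0,0],[0,-0.9,0,0,0],[0,-1.2,0,0,0],[0,-1.5,0,0,0],[0,-1.8,0,0,0],[0,-2,0,0,0],[0,-2,0,0,0],[0,-2,0,0,0],[0,-2,0,0,0]]

```text
time_s: 17.08
eef_pos: [0.5436, 0.105, 0.0993]
eef_rot: [0.0, -0.077, 0.997, 0.0]
wrist_force: [-2.1, -0.5, -4.9]
opening: 0.155
grasp_force: 58.4
```

Request:
move_arm:
  series:
    - [[0,-0.3,0,0,0],[0,-0.6,0,0,0],[0,-0.9,0,0,0],[0,-1.2,0,0,0],[0,-1.5,0,0,0],[0,-1.8,0,0,0],[0,-2,0,0,0],[0,-2,0,0,0],[0,-2,0,0,0],[0,-2,0,0,0]]

```text
time_s: 17.92
eef_pos: [0.5455, 0.1053, 0.0993]
eef_rot: [0.0, -0.077, 0.997, -0.0]
wrist_force: [-2.0, -0.7, -4.2]
opening: 0.157
grasp_force: 58.4
```

Request:
move_arm:
  series:
    - [[0,-0.3,0,0,0],[0,-0.6,0,0,0],[0,-0.9,0,0,0],[0,-1.2,0,0,0],[0,-1.5,0,0,0],[0,-1.8,0,0,0],[0,-2,0,0,0],[0,-2,0,0,0],[0,-2,0,0,0],[0,-2,0,0,0]]

```text
time_s: 18.75
eef_pos: [0.5475, 0.1056, 0.0993]
eef_rot: [0.0, -0.077, 0.997, -0.0]
wrist_force: [-1.5, 0.0, -4.3]
opening: 0.159
grasp_force: 58.4
```

Request:
move_arm:
  series:
    - [[0,-0.3,0,0,0],[0,-0.6,0,0,0],[0,-0.9,0,0,0],[0,-1.2,0,0,0],[0,-1.5,0,0,0],[0,-1.8,0,0,0],[0,-2,0,0,0],[0,-2,0,0,0],[0,-2,0,0,0],[0,-2,0,0,0]]

```text
time_s: 19.58
eef_pos: [0.5495, 0.1059, 0.0993]
eef_rot: [0.0, -0.077, 0.997, 0.0]
wrist_force: [-1.8, -0.5, -4.0]
opening: 0.159
grasp_force: 58.4
```

Request:
move_arm:
  series:
    - [[0,-0.3,0,0,0],[0,-0.6,0,0,0],[0,-0.9,0,0,0],[0,-1.2,0,0,0],[0,-1.5,0,0,0],[0,-1.8,0,0,0],[0,-2,0,0,0],[0,-2,0,0,0],[0,-2,0,0,0],[0,-2,0,0,0]]

```text
time_s: 20.42
eef_pos: [0.5515, 0.1062, 0.0993]
eef_rot: [0.0, -0.077, 0.997, -0.0]
wrist_force: [-1.0, -0.1, -3.4]
opening: 0.155
grasp_force: 58.4
```

Request:
move_arm:
  series:
    - [[0,-0.3,0,0,0],[0,-0.6,0,0,0],[0,-0.9,0,0,0],[0,-1.2,0,0,0],[0,-1.5,0,0,0],[0,-1.8,0,0,0],[0,-2,0,0,0],[0,-2,0,0,0],[0,-2,0,0,0],[0,-2,0,0,0]]

```text
time_s: 21.25
eef_pos: [0.5534, 0.1065, 0.0993]
eef_rot: [0.0, -0.077, 0.997, -0.0]
wrist_force: [-1.2, -0.3, -4.7]
opening: 0.152
grasp_force: 58.4
```

Request:
move_arm:
  series:
    - [[0,-0.3,0,0,0],[0,-0.6,0,0,0],[0,-0.9,0,0,0],[0,-1.2,0,0,0],[0,-1.5,0,0,0],[0,-1.8,0,0,0],[0,-2,0,0,0],[0,-2,0,0,0],[0,-2,0,0,0],[0,-2,0,0,0]]

```text
time_s: 22.08
eef_pos: [0.5554, 0.1068, 0.0993]
eef_rot: [0.0, -0.077, 0.997, -0.0]
wrist_force: [-1.4, -0.3, -4.0]
opening: 0.157
grasp_force: 58.4
```

Request:
move_arm:
  series:
    - [[0,-0.3,0,0,0],[0,-0.6,0,0,0],[0,-0.9,0,0,0],[0,-1.2,0,0,0],[0,-1.5,0,0,0],[0,-1.8,0,0,0],[0,-2,0,0,0],[0,-2,0,0,0],[0,-2,0,0,0],[0,-2,0,0,0]]

```text
time_s: 22.92
eef_pos: [0.5574, 0.1071, 0.0993]
eef_rot: [0.0, -0.077, 0.997, 0.0]
wrist_force: [-1.3, 0.5, -4.2]
opening: 0.153
grasp_force: 58.4
```

Request:
move_arm:
  series:
    - [[0,-0.3,0,0,0],[0,-0.6,0,0,0],[0,-0.9,0,0,0],[0,-1.2,0,0,0],[0,-1.5,0,0,0],[0,-1.8,0,0,0],[0,-2,0,0,0],[0,-2,0,0,0],[0,-2,0,0,0],[0,-2,0,0,0]]

```text
time_s: 23.75
eef_pos: [0.5594, 0.1074, 0.0993]
eef_rot: [0.0, -0.077, 0.997, -0.0]
wrist_force: [-2.0, 0.2, -4.4]
opening: 0.152
grasp_force: 58.4
```

Request:
move_arm:
  series:
    - [[0,-0.3,0,0,0],[0,-0.6,0,0,0],[0,-0.9,0,0,0],[0,-1.2,0,0,0],[0,-1.5,0,0,0],[0,-1.8,0,0,0],[0,-2,0,0,0],[0,-2,0,0,0],[0,-2,0,0,0],[0,-2,0,0,0]]

```text
time_s: 24.58
eef_pos: [0.5614, 0.1077, 0.0993]
eef_rot: [0.0, -0.077, 0.997, 0.0]
wrist_force: [-1.7, -0.1, -4.6]
opening: 0.16
grasp_force: 58.4
```

Request:
move_arm:
  series:
    - [[0,-0.3,0,0,0],[0,-0.6,0,0,0],[0,-0.9,0,0,0],[0,-1.2,0,0,0],[0,-1.5,0,0,0],[0,-1.8,0,0,0],[0,-2,0,0,0],[0,-2,0,0,0],[0,-2,0,0,0],[0,-2,0,0,0]]

```text
time_s: 25.42
eef_pos: [0.5633, 0.108, 0.0993]
eef_rot: [0.0, -0.077, 0.997, 0.0]
wrist_force: [-1.8, -0.5, -2.9]
opening: 0.156
grasp_force: 58.4
```

Request:
move_arm:
  series:
    - [[0,-0.3,0,0,0],[0,-0.6,0,0,0],[0,-0.9,0,0,0],[0,-1.2,0,0,0],[0,-1.5,0,0,0],[0,-1.8,0,0,0],[0,-2,0,0,0],[0,-2,0,0,0],[0,-2,0,0,0],[0,-2,0,0,0]]

```text
time_s: 26.25
eef_pos: [0.5653, 0.1083, 0.0993]
eef_rot: [0.0, -0.077, 0.997, 0.0]
wrist_force: [-1.9, -0.3, -4.1]
opening: 0.153
grasp_force: 58.4
```

Request:
move_arm:
  series:
    - [[0,-0.3,0,0,0],[0,-0.6,0,0,0],[0,-0.9,0,0,0],[0,-1.2,0,0,0],[0,-1.5,0,0,0],[0,-1.8,0,0,0],[0,-2,0,0,0],[0,-2,0,0,0],[0,-2,0,0,0],[0,-2,0,0,0]]

```text
time_s: 27.08
eef_pos: [0.5673, 0.1086, 0.0993]
eef_rot: [0.0, -0.077, 0.997, -0.0]
wrist_force: [-1.2, -0.8, -5.1]
opening: 0.158
grasp_force: 58.4
```

Request:
move_arm:
  series:
    - [[0,-0.3,0,0,0],[0,-0.6,0,0,0],[0,-0.9,0,0,0],[0,-1.2,0,0,0],[0,-1.5,0,0,0],[0,-1.8,0,0,0],[0,-2,0,0,0],[0,-2,0,0,0],[0,-2,0,0,0],[0,-2,0,0,0]]

```text
time_s: 27.92
eef_pos: [0.5692, 0.1089, 0.0993]
eef_rot: [0.0, -0.077, 0.997, -0.0]
wrist_force: [-2.1, 0.3, -5.1]
opening: 0.155
grasp_force: 58.4
```

Request:
move_arm:
  series:
    - [[0,-0.3,0,0,0],[0,-0.6,0,0,0],[0,-0.9,0,0,0],[0,-1.2,0,0,0],[0,-1.5,0,0,0],[0,-1.8,0,0,0],[0,-2,0,0,0],[0,-2,0,0,0],[0,-2,0,0,0],[0,-2,0,0,0]]

```text
time_s: 28.75
eef_pos: [0.5712, 0.1092, 0.0993]
eef_rot: [0.0, -0.077, 0.997, 0.0]
wrist_force: [-1.6, -0.1, -5.1]
opening: 0.159
grasp_force: 58.4
```

Request:
move_arm:
  series:
    - [[0,-0.3,0,0,0],[0,-0.6,0,0,0],[0,-0.9,0,0,0],[0,-1.2,0,0,0],[0,-1.5,0,0,0],[0,-1.8,0,0,0],[0,-2,0,0,0],[0,-2,0,0,0],[0,-2,0,0,0],[0,-2,0,0,0]]

```text
time_s: 29.58
eef_pos: [0.5727, 0.1095, 0.0991]
eef_rot: [-0.001, -0.077, 0.997, -0.0]
wrist_force: [-5.2, -0.1, -2.9]
opening: 0.154
grasp_force: 58.5
```

Resistance has risen, so the gate has reached the stop. I'll push gently in small increments.

Request:
move_arm:
  series:
    - [[0,-0.1,0,0,0],[0,-0.2,0,0,0],[0,-0.3,0,0,0],[0,-0.4,0,0,0],[0,-0.5,0,0,0],[0,-0.6,0,0,0],[0,-0.6,0,0,0],[0,-0.6,0,0,0],[0,-0.6,0,0,0],[0,-0.6,0,0,0]]

```text
time_s: 30.42
eef_pos: [0.5728, 0.1095, 0.0991]
eef_rot: [-0.001, -0.077, 0.997, -0.0]
wrist_force: [-7.1, -1.1, -0.7]
opening: 0.154
grasp_force: 58.6
```

Request:
move_arm:
  series:
    - [[0,-0.2,0,0,0],[0,-0.4,0,0,0],[0,-0.6,0,0,0],[0,-0.8,0,0,0],[0,-1,0,0,0],[0,-1.1,0,0,0],[0,-1.1,0,0,0],[0,-1.1,0,0,0],[0,-1.1,0,0,0],[0,-1.1,0,0,0]]

```text
time_s: 31.25
eef_pos: [0.5728, 0.1095, 0.099]
eef_rot: [-0.002, -0.077, 0.997, -0.0]
wrist_force: [-11.7, -2.6, 0.7]
opening: 0.152
grasp_force: 59.1
```

```bash
python3 st.py
```

```text
nose u 0.7028 v 0.0202 z 0.099 Fu -11.94 Fv -0.73 Fz 0.67 T [-0.44  1.81  0.04] t 31.25 yaw 8.85
```

Seated: the total is 12 N, of which about 2 N is wiper drag. Now I release and withdraw straight up, then back.

Request:
move_arm:
  series:
    - [[0.2,0,0,0,0],[0.35,0,0,0,0],[0.6,0,0,0,0],[0.6,0,0,0,0],[0.6,0,0,0,0],[0.6,0,0,0,0],[0.6,0,0,0,0],[0.6,0,0,0,0],[0.6,0,0,0,0],[0.6,0,0,0,0]]

```text
time_s: 32.08
eef_pos: [0.5749, 0.1098, 0.0993]
eef_rot: [-0.0, -0.077, 0.997, 0.0]
wrist_force: [0.0, 0.4, -0.9]
opening: 0.6
grasp_force: 0.0
```

```bash
python3 st.py
```

```text
nose u 0.7049 v 0.0202 z 0.0993 Fu 0.07 Fv 0.43 Fz -0.89 T [ 0.01 -0.02 -0.  ] t 32.0833 yaw 8.83
```

Request:
move_arm:
  series:
    - [[0.6,0,0,-5,0],[0.6,0,0,-15,0],[0.6,0,0,-30,0],[0.6,0,0,-45,0],[0.6,0,0,-60,0],[0.6,0,0,-75,0],[0.6,15,0,-90,0],[0.6,40,0,-100,0],[0.6,70,0,-110,0],[0.6,100,0,-115,0]]

```text
time_s: 32.92
eef_pos: [0.4759, 0.0943, 0.2165]
eef_rot: [0.001, -0.077, 0.997, -0.0]
wrist_force: [0.2, -0.1, 0.4]
opening: 0.6
grasp_force: 0.0
```

Request:
move_arm:
  series:
    - [[0.6,30,0,-5,0],[0.6,50,0,-10,0],[0.6,60,0,-10,0],[0.6,60,0,-10,0],[0.6,60,0,-10,0],[0.6,60,0,-10,0],[0.6,60,0,-10,0],[0.6,60,0,-10,0],[0.6,60,0,-10,0],[0.6,60,0,-10,0]]

```text
time_s: 33.75
eef_pos: [0.4169, 0.0853, 0.224]
eef_rot: [-0.0, -0.077, 0.997, 0.0]
wrist_force: [-0.2, -0.3, -0.2]
opening: 0.6
grasp_force: 0.0
```

```bash
python3 st.py
python3 - <<'E'
from h import *
yaw=np.radians(8.84);e=np.array([np.cos(yaw),np.sin(yaw)]);n=np.array([-e[1],e[0]])
ims=[]
for nm in("wrist","side"):
    C=cal(nm);im,d=camera(nm);h=cv2.cvtColor(im,cv2.COLOR_BGR2HSV);m=(h[...,0]>4)&(h[...,0]<22)&(h[...,1]>170)&(h[...,2]>60)
    Q,_=cloud(C,d,m);u=Q[:,:2]@e;v=Q[:,:2]@n;k=(abs(v-.02)<.02)&(u<.62)&(u>.5)
    t=k&(Q[:,2]>.13);p=k&(Q[:,2]<.1)
    print(nm,"tab top u,v,z",u[t].mean() if t.any() else 0,v[t].mean() if t.any() else 0,np.median(Q[t,2]) if t.any() else 0,"rear u",np.percentile(u[p],1) if p.any() else 0,"plate z",np.median(Q[p,2]) if p.any() else 0)
    ims.append(cv2.resize(im if nm=="wrist" else im[120:220,230:363],(400,300),interpolation=cv2.INTER_CUBIC))
cv2.imwrite("pics/fin.png",np.hstack(ims))
E
```

```text
nose u 0.5451 v 0.0202 z 0.224 Fu -0.27 Fv -0.26 Fz -0.19 T [-0.01 -0.02  0.04] t 33.75 yaw 8.84
wrist tab top u,v,z 0.5721121097878821 0.020287087600775522 0.13927492707498615 rear u 0.5528592956484077 plate z 0.08524443352042965
side tab top u,v,z 0.5810663047430518 0.014691301499244523 0.1406140215366667 rear u 0.552248179948457 plate z 0.08709178795179243
```

View pics/fin.png

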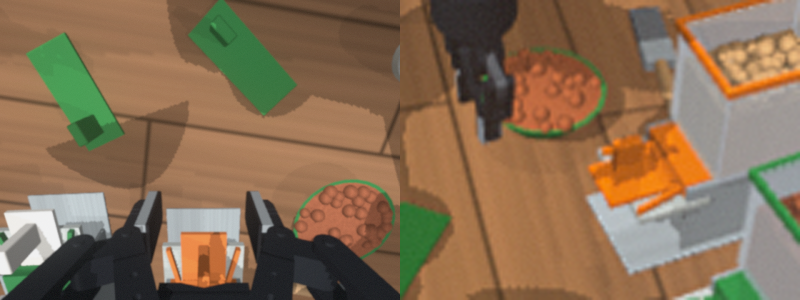

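Both views show the gate lying flat in the slot with its tab up: wrist at (205,255), side at (640,165). The rear edge is at u = 0.553 m along the slot axis, which puts the nose at 0.703 m, where the stop was felt. Nothing else has moved in these views, and the arm is clear.

```bash
python3 -c "
from bench import order
print(order.hand_in())"
```

```text
the job is handed in; nothing more can be done
None
```

The orange gate is in the orange-trimmed dispenser, seated against the end stop with about 10 N and released; I handed the job in at about 34 s of the 51 s allowed, and the hand-in gave no verdict.

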